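# Set the light table's brightness selector and switch it on

### The job

With a fingertip, turn the light table's brightness selector clockwise, counting the clicks, until its pointer rests on the large green dot (the sixth of the nine positions), without going past it and without pinching it. Then press the blue power button all the way down with a fingertip and let it come back up. Leave the drink bottle, pencil cup, tape roll and eraser where they are.

Things in the scene. Friction and masses are not known exactly. Their poses are not given: they have to be found in the camera images.
- light_table: drawing light table, fixed on the work surface, placed and yawed anew each time. Origin: on the work surface under the centre of its grey console; x points from console to slab, y to its left. Console 150 (x) by 280 (y) mm, flat top 50 mm up. White slab joins it on +x: 240 by 360 mm, top 30 mm up, centre at x = 195 mm.
- selector (a joint): brightness selector on the console's left half; rad, grows clockwise from above. Nine sprung click positions 0.5236 rad apart: 0 the first, 2.618 the sixth (green dot), 4.189 the ninth; stops 0.12 rad beyond the ends. Leaving one takes about 0.11 N m (3 N at 35 mm); past half-way (0.26 rad) it snaps on to the next. Starts in one of the first four.
- selector_axis (a point): selector's axis at the top of its wing, 39 mm above the console. A grey round skirt (46 mm across, top 9 mm above the console) carries one upright orange wing 16.5 mm thick, from 14 mm behind the axis to 44 mm ahead (pointer end), with a white line on top towards the pointer end. This frame's x points along the wing to the pointer end, z up.
- selector_tip (a point): middle of the pointer end's top edge: 44 mm from the axis, 89 mm above the work surface. To turn clockwise, push the wing's side face on its anticlockwise side (its left, looking from axis to pointer end); the side faces reach from 8 to 35 mm above the console. Pressing both side faces at once is a pinch.
- green_mark (a point): centre of the large green dot (14 mm) on the console, 58 mm from the selector axis: the sixth position. The other eight positions have small white dots (7 mm).
- first_mark (a point): centre of the first position's white dot, 58 mm from the selector axis: the anticlockwise end of the arc of dots.
- power (a joint): spring power button: 0 up, 0.006 m fully down; fully down takes about 5 N; it springs back.
- power_top (a point): centre of the blue power button's top (28 mm across) on the right half of the console; it is pressed straight down.
- drink_mid (a point): closed drink bottle, 68 mm across, 190 mm high, upright on the table at the left or right of the console (it may swap places with the cup); point half-way up. A bystander.
- pencil_cup_mid (a point): red cup with pencils, 72 mm across, cup 95 mm high, pencil ends up to 160 mm; point half-way up the cup. A bystander, swaps with the bottle.
- tape_mid (a point): roll of off-white tape lying on the slab, 56 mm across, 19 mm high; point at its centre. A bystander.
- eraser_mid (a point): white eraser lying on the slab, 24 by 50 by 14 mm; point at its centre. A bystander, swaps with the tape.

How it is judged:
By the outcome, as a careful person would: the job done as asked, in the order asked, and still so for the second after the job is handed in, with the robot touching nothing.
It also fails if it takes over 64 s, if anything falls off the work surface, if the arm or the gripper's body presses on something with over 40 N, if the wrist force passes 120 N, or if a joint passes its speed limit or range.

### The arm

A 6-joint arm with a two-finger parallel gripper is mounted at the origin on the work surface. World frame = base frame: x ahead of the robot, y to its left, z up, the work surface at z = 0. Lengths are in mm, angles in degrees, forces in N, time in s.
With the tool pointing down it reaches from about 350 to 850 mm from the base axis. Payload 8.1 kg.
Tool frame: the origin (TCP) lies midway between the tips of the shut fingers; the grasp point (between the pads) lies 19 mm behind it; z points along the fingers, y is the direction in which the jaws open and shut (so a half turn about z gives the same grasp; the last joint's range is limited). The gripper opens to 85 mm and grips with 20 to 120 N. Pads are 22 mm wide; open, the fingers measure 114 mm over their backs; the gripper's body (76 mm by 85 mm) begins 54 mm behind the grasp point. The pads swing forward as they close: fully open they stand 13 mm farther back than shut.
Start: joints at [-76.857, 7.471, 85.268, -0, 87.261, -4.893], TCP at [185.796, -570.513, 192.492] pointing down, gripper open.
Joint ranges: [-169.43, 169.43], [-51.17, 129.36], [1.28, 143.12], [-76.62, 256.62], [0, 156.53], [-152.29, 152.29]. Speed limits (degrees/s): [136.94, 136.94, 159.86, 180, 180, 180].

### API

Orientations are given as [roll, pitch, yaw] about the fixed x, y, z axes, in that order (R = Rz(yaw) Ry(pitch) Rx(roll)).
In Python, from bench import r gives the robot as it stands.
- The arm moves only by the shell command python3 -m jog 'ROWS' [FORCE]. ROWS is JSON, a list of rows, each a list of 5 numbers: the shift along the tool's x, y, z in m, then the turn about the tool's z in rad, then the opening, from 0 (shut) to 1 (fully open). A call has 1 to 20 rows; each row is the pose to reach, as a shift and turn from the pose measured when the call began, along the tool's axes at that moment; what a row does not reach only later rows make up. A row lasts 1/10 s, in which the tool goes at most 50 mm and 8.59 degrees, less where a joint would pass 70% of its speed; a pose out of reach is approached as far as the arm can. A call with a gripper value outside its range is refused whole. The fingers move at their own pace and stop on an object; FORCE is the grip in N (left out, the last holds). Time passes only in rows, so rows that repeat a pose let the fingers close. It gives the time, the measured TCP pose, the force and the opening at its end, in the units of the state.
- r.sense(): the state, without advancing time (a new reading comes with each control period).
- r.snapshot(name): name is "side" or "top"; returns a dict with "pixels" (420x560x3 uint8, red, green, blue), "K" (3x3 intrinsics, pixels), "R" (3x3) and "t" (3): a world point X has camera coordinates R X + t. Camera axes: x right, y down, z forward; pixel columns grow to the right and rows downward; lengths in mm; the calibration is good to about 2 mm. A picture is of the moment at which its call begins. There is no depth.
- r.hand_in(): hands the job in, once; it reports no verdict.
The state is a dict: "time": time; "joint_pos": joint angles; "qd": joint speeds; "joint_efforts": joint torques, N m; "tool_pos": TCP position; "tcp_rot": TCP orientation; "ft_force": force on the tool from outside, world axes, zero at the start; "wrist_torque": the same for the moment, N m; "finger_gap": finger opening in mm.
Only numpy, scipy, OpenCV 4.12 (cv2) and the standard library are available. Lean on these libraries where they do the work, as an engineer would, in place of code of your own. Each camera call takes 0.05 s, during which the arm holds its last target.

## Working session

There is one attempt and no reset: what is moved stays moved. The work goes in short steps, Python scripts to look and compute and a shell command to move; the robot and the scene stay as the last step left them, time stands still between calls to the robot, and variables do not carry over. Pictures are saved under pics/ and viewed, and the job is handed in when it is done.

```bash
mkdir -p pics; ls
python3 - <<'E'
from bench import r
import cv2,pickle
print(r.sense())
for n in("side","top"):
    s=r.snapshot(n); pickle.dump(s,open(n+".pkl","wb")); cv2.imwrite(f"pics/{n}0.png",s["pixels"][:,:,::-1]); print(n,s["K"],s["R"],s["t"])
E
```

```text
pics
{'time': 0.0, 'joint_pos': array([-7.68560950e+01,  7.51568491e+00,  8.53284571e+01,  3.90709775e-05,
        8.72610257e+01, -4.89242166e+00]), 'qd': array([-0.03294507,  0.00076537,  0.05940905,  0.04855639, -0.03945709,
       -0.00179819]), 'joint_efforts': array([ 1.49643492e-04, -5.69403219e+01, -5.00551915e+01, -2.44240555e-04,
        1.46652642e-02,  3.08381902e-05]), 'tool_pos': array([ 185.66039421, -569.91013536,  191.44635663]), 'tcp_rot': array([-1.79895219e+02, -9.00811937e-03,  1.80363165e+01]), 'ft_force': array([ 0.05549315, -0.75172233,  0.43700976]), 'wrist_torque': array([ 0.00514085, -0.02441449, -0.01329861]), 'finger_gap': 85.27373722337764}
side [[458.6692147    0.         277.92120317]
 [  0.         458.6692147  207.68382305]
 [  0.           0.           1.        ]] [[ 0.98305506 -0.18248015  0.01742801]
 [-0.08338266 -0.52980644 -0.84400975]
 [ 0.1632485   0.82825487 -0.53604459]] [-582.89811101  129.67700509  798.2773371 ]
top [[522.70815304   0.         285.07075061]
 [  0.         522.70815304 209.39407002]
 [  0.           0.           1.        ]] [[-0.00766097 -0.99996988  0.00124137]
 [-0.98616531  0.00734963 -0.16560184]
 [ 0.16558773 -0.00249287 -0.98619191]] [   8.8309609   576.76795899 1181.05542862]
```

View pics/side0.png

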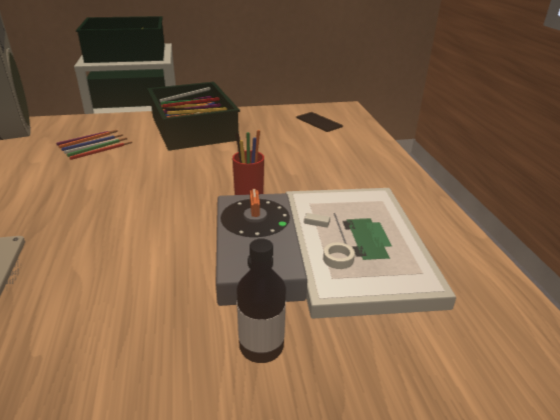

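View pics/top0.png

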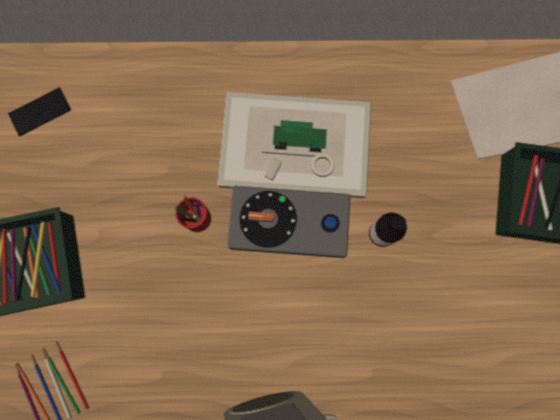

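Run:
```python
import cv2,pickle
s=pickle.load(open("top.pkl","rb"))["pixels"][:,:,::-1]
cv2.imwrite("pics/topc.png",cv2.resize(s[180:260,225:355],None,fx=6,fy=6,interpolation=cv2.INTER_CUBIC))
s=pickle.load(open("side.pkl","rb"))["pixels"][:,:,::-1]
cv2.imwrite("pics/sidec.png",cv2.resize(s[180:280,205:315],None,fx=6,fy=6,interpolation=cv2.INTER_CUBIC))
```

```text
(no output)
```

View pics/topc.png

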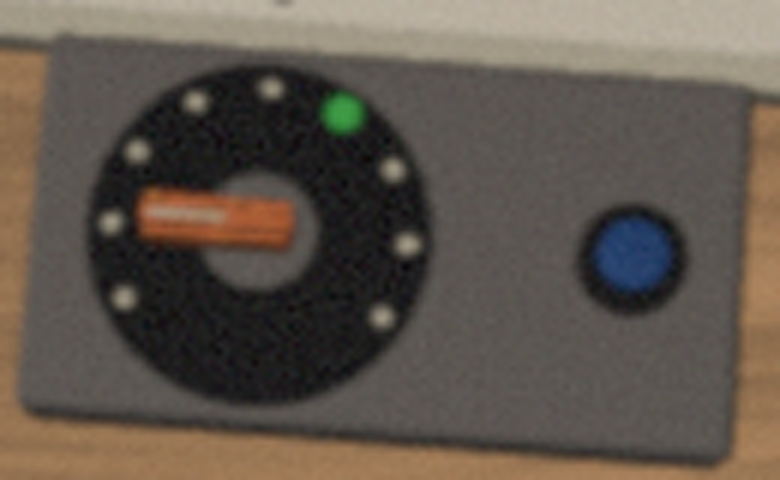

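View pics/sidec.png

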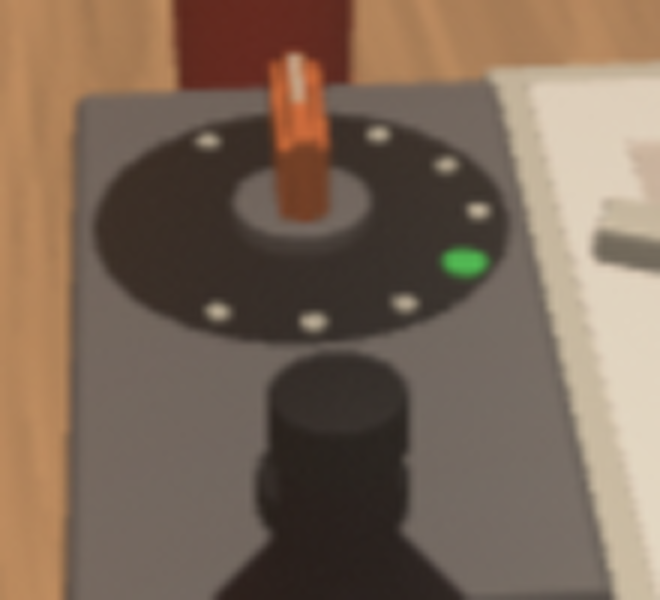

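The top crop shows the wing pointing left at the second dot (110,221); the first dot is at (124,298), green at (343,114) and the button at (632,255). In the side crop the bottle hides the button. So the selector starts at position 2 and needs 4 clicks.

```bash
cat > h.py <<'E'
import numpy as np,pickle,cv2
def bp(s,uv,z):
    uv=np.array(uv,float); d=s["R"].T@np.linalg.solve(s["K"],[uv[0],uv[1],1]); c=-s["R"].T@s["t"]
    return c+d*(z-c[2])/d[2]
def proj(s,X):
    p=s["K"]@(s["R"]@np.array(X,float)+s["t"]); return p[:2]/p[2]
E
python3 - <<'E'
from h import *
from scipy.optimize import least_squares
s=pickle.load(open("top.pkl","rb")); sd=pickle.load(open("side.pkl","rb"))
D=[(124,298),(110,221),(137,151),(196,101),(271,88),(343,114),(393,169),(407,244),(381,317)]
f=lambda p,ox=225,oy=180:(ox+(p[0]+.5)/6-.5,oy+(p[1]+.5)/6-.5)
P=np.array([bp(s,f(p),50) for p in D])
D2={0:(208,141),2:(378,135),3:(446,165),4:(478,211),5:(465,262),6:(404,303),7:(313,321),8:(217,311)}
Q={k:bp(sd,f(v,205,180),50) for k,v in D2.items()}
def res(x): return np.concatenate([P[i,:2]-x[:2]-58*np.array([np.cos(x[2]-i*.5236),np.sin(x[2]-i*.5236)]) for i in range(9)])
o=least_squares(res,[500,0,3]); print("axis top",o.x[:2],np.degrees(o.x[2]),np.abs(o.fun).max())
def res2(x): return np.concatenate([Q[i][:2]-x[:2]-58*np.array([np.cos(x[2]-i*.5236),np.sin(x[2]-i*.5236)]) for i in Q])
o2=least_squares(res2,[500,0,3]); print("axis side",o2.x[:2],np.degrees(o2.x[2]),np.abs(o2.fun).max())
for z in(50,55,60): print("power",bp(s,f((632,255)),z))
a=bp(s,f((140,215)),89);b=bp(s,f((294,225)),89);print("wing",a,b)
# console corners
for c in [(60,38),(748,90),(22,412),(725,463)]: print(bp(s,f(c),50))
print("bottle top",bp(s,(391,227),190),"bottle mid side",bp(sd,(261,330),50), "cup",bp(s,(193,214),95),"base",bp(s,(193,214),0),bp(sd,(249,160),95))
E
```

```text
axis top [555.27460535  45.29692373] 115.15020880391442 0.4924109349085626
axis side [554.8193521   47.02528531] 115.21570219992311 0.35273657637060296
power [ 545.62665623 -100.16146991   50.        ]
power [544.91465988 -99.71653153  55.        ]
power [544.20266354 -99.27159316  60.        ]
wing [556.72879866  88.92659058  89.        ] [552.4713289   30.74552129  89.        ]
[633.69369355 123.460735    50.        ]
[ 610.79991683 -147.21231965   50.        ]
[486.13189828 136.91216356  50.        ]
[ 464.39583031 -134.24361956   50.        ]
bottle top [ 514.49471067 -213.62771356  190.        ] bottle mid side [ 521.92697898 -245.77512676   50.        ] cup [559.94996336 212.43507056  95.        ] base [575.16806395 229.14000084   0.        ] [564.21041871 202.21314304  95.        ]
```

```bash
cat >> h.py <<'E'
def st():
    from bench import r
    return r.sense()
def rel(x,y,z,yaw,s=None):
    s=s or st(); w=np.radians(s["tcp_rot"][2]); d=np.array([x,y,z])-s["tool_pos"]
    return [round(float(v),4) for v in ((d[0]*np.cos(w)+d[1]*np.sin(w))/1e3,(d[0]*np.sin(w)-d[1]*np.cos(w))/1e3,-d[2]/1e3,np.radians(s["tcp_rot"][2]-yaw))]
AX=np.array([555.,46.])
def wing(phi,al,perp):
    p=np.radians(phi);u=np.array([np.cos(p),np.sin(p)]);return AX+al*u+perp*np.array([-u[1],u[0]])
E
python3 - <<'E'
from h import *
sd=pickle.load(open("side.pkl","rb")); print("cap side",bp(sd,(261,247),190))
print(rel(420,-100,200,100)); print(rel(*wing(85.2,30,35),170,175.2)); print(wing(85.2,30,35))
E
```

```text
cap side [ 523.86215275 -235.33994759  190.        ]
[0.3683, -0.3743, -0.0085, -1.4305]
[0.5213, -0.5126, 0.0215, -2.743]
[522.63308523  78.82351029]
```

```bash
python3 -m jog '[[0.26,-0.256,0.0,-1.37,0],[0.26,-0.256,0.0,-1.37,0],[0.26,-0.256,0.0,-1.37,0],[0.26,-0.256,0.0,-1.37,0],[0.26,-0.256,0.0,-1.37,0],[0.26,-0.256,0.0,-1.37,0],[0.26,-0.256,0.0,-1.37,0],[0.26,-0.256,0.0,-1.37,0],[0.521,-0.513,0.0215,-2.743,0],[0.521,-0.513,0.0215,-2.743,0],[0.521,-0.513,0.0215,-2.743,0],[0.521,-0.513,0.0215,-2.743,0],[0.521,-0.513,0.0215,-2.743,0],[0.521,-0.513,0.0215,-2.743,0],[0.521,-0.513,0.0215,-2.743,0],[0.521,-0.513,0.0215,-2.743,0],[0.521,-0.513,0.0215,-2.743,0],[0.521,-0.513,0.0215,-2.743,0],[0.521,-0.513,0.0215,-2.743,0],[0.521,-0.513,0.0215,-2.743,0]]' 40
python3 - <<'E'
from h import *
s=st();print(s["joint_pos"],s["tcp_rot"],s["ft_force"]);print(rel(*wing(85.2,30,35),170,175.2,s))
E
```

```text
time: 2.1
tool_pos: [521.9, 79.3, 170.4]
tcp_rot: [179.9, -0.1, 175.2]
ft_force: [-0.5, -0.1, -0.6]
finger_gap: 0.1
[ 3.00055917e+00 -3.02454327e+00  9.83448701e+01  9.66817016e-02
  8.47543795e+01 -8.22510989e+01] [ 1.79914688e+02 -8.70111345e-02  1.75242821e+02] [-0.54566336 -0.10193408 -0.64808175]
[-0.0008, -0.0004, 0.0004, 0.0007]
```

```bash
python3 -m jog '[[-0.001,0,0.04,0,0],[-0.001,0,0.07,0,0],[-0.001,0,0.09,0,0],[-0.001,0,0.1,0,0],[-0.001,0,0.104,0,0],[-0.001,0,0.104,0,0],[-0.001,0,0.104,0,0]]'
python3 - <<'E'
from h import *
from bench import r
for n in("side","top"):
    s=r.snapshot(n); cv2.imwrite(f"pics/{n}1.png",cv2.resize(s["pixels"][150:300,180:330][:,:,::-1],None,fx=4,fy=4,interpolation=cv2.INTER_CUBIC))
E
```

```text
time: 2.8
tool_pos: [523.8, 79.4, 67.8]
tcp_rot: [179.9, 0.0, 175.2]
ft_force: [-0.1, -0.1, 0.2]
finger_gap: 0.2
```

View pics/side1.png

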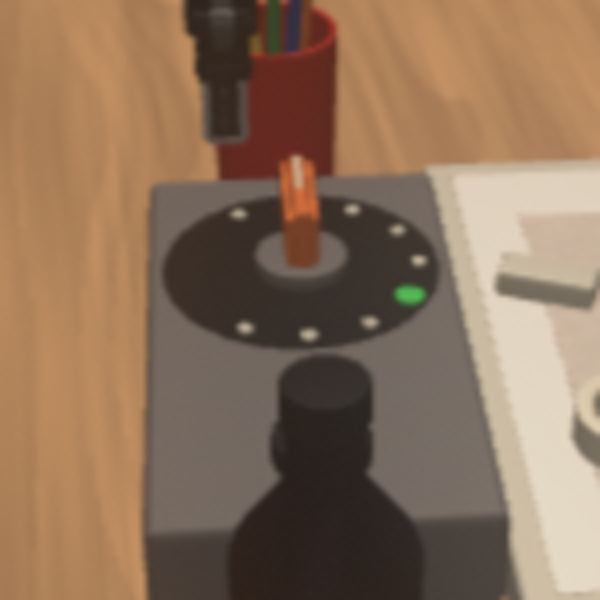

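View pics/top1.png

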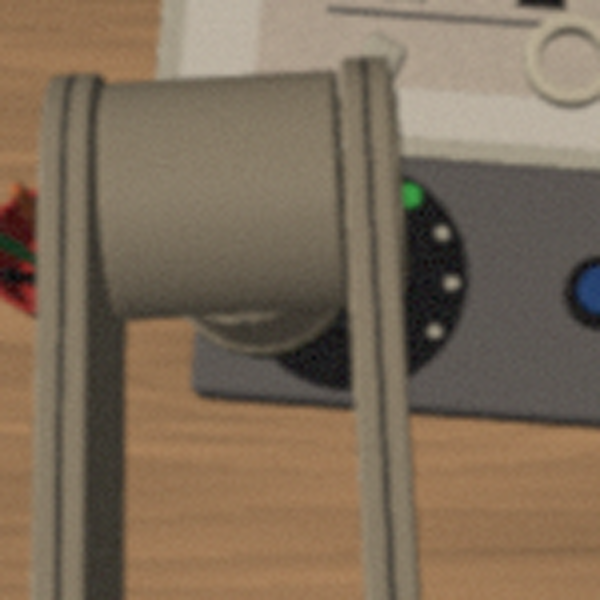

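Run:
```python
from h import *
s=st();sd=pickle.load(open("side.pkl","rb"));print(s["tool_pos"],s["tcp_rot"],(proj(sd,s["tool_pos"])-[180,150])*4)
print((proj(sd,[*wing(85.2,44,0),89])-[180,150])*4,(proj(sd,[*wing(85.2,-14,0),89])-[180,150])*4)
```

```text
[523.83689646  79.4283746   67.89646977] [1.79898049e+02 5.05211187e-02 1.75232975e+02] [228.4488125  203.83576531]
[294.50884363 151.38569262] [301.27247309 212.54899855]
```

Run:
```python
from h import *
from bench import r
s=r.snapshot("side"); cv2.imwrite(f"pics/side2.png",cv2.resize(s["pixels"][150:300,180:330][:,:,::-1],None,fx=4,fy=4,interpolation=cv2.INTER_CUBIC))
s=r.sense();print(s["time"],s["tool_pos"],s["joint_pos"])
```

```text
2.95 [523.65110772  79.42330234  67.67582202] [ 3.00574765e+00  2.08853183e+00  1.04349202e+02  9.70865193e-02
  7.35205797e+01 -8.22604675e+01]
```

View pics/side2.png

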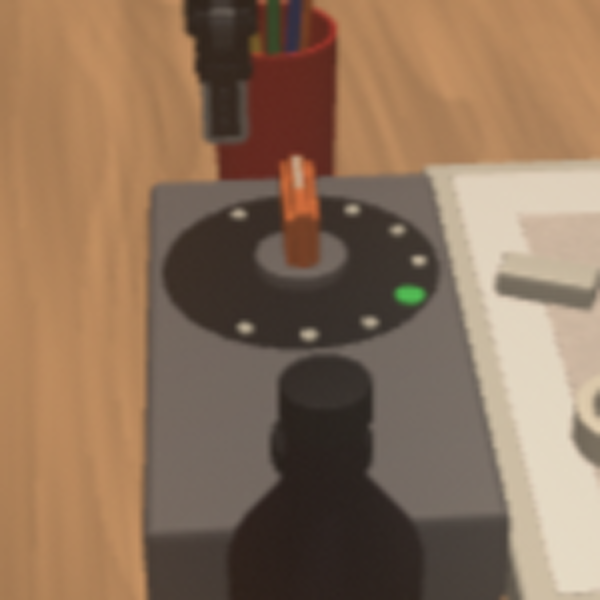

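Run:
```python
from h import *
from bench import r
sd=pickle.load(open("side.pkl","rb"))
for z in (68,90,110): print(z,bp(sd,(180+225/4,150+140/4),z))
s=r.snapshot("side");cv2.imwrite("pics/side3.png",s["pixels"][:,:,::-1]);s=r.snapshot("top");cv2.imwrite("pics/top3.png",s["pixels"][:,:,::-1])
for z in (68,80,90,100,120,141): print(z,proj(sd,[523.7,79.4,z]))
```

```text
68 [528.99908893 143.4455833   68.        ]
90 [525.53598973 104.80212365  90.        ]
110 [522.38771774  69.67170579 110.        ]
68 [237.04357894 200.92758658]
80 [236.85935972 195.75589639]
90 [236.70383502 191.38976351]
100 [236.54644928 186.9713845 ]
120 [236.22595942 177.9740916 ]
141 [235.88098252 168.28936028]
```

View pics/side3.png

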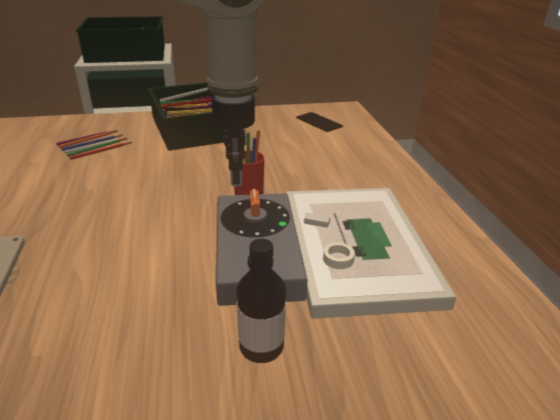

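View pics/top3.png

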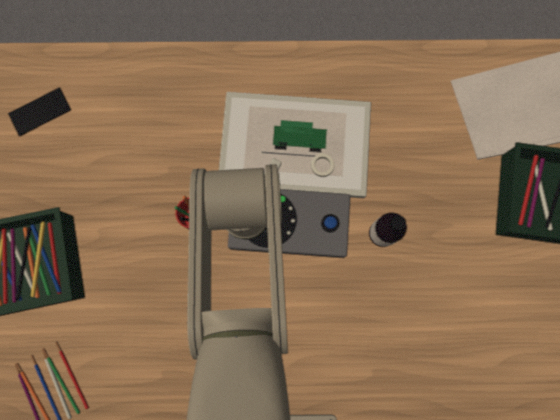

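Run:
```python
from h import *
s=cv2.imread("pics/side3.png")[90:220,195:295]
a=cv2.imread("pics/side0.png")[90:220,195:295]
s=np.hstack([s,a]); s=np.clip(255*(s/255.)**.6,0,255).astype(np.uint8)
cv2.imwrite("pics/side3c.png",cv2.resize(s,None,fx=4,fy=4,interpolation=cv2.INTER_CUBIC))
```

```text
(no output)
```

View pics/side3c.png

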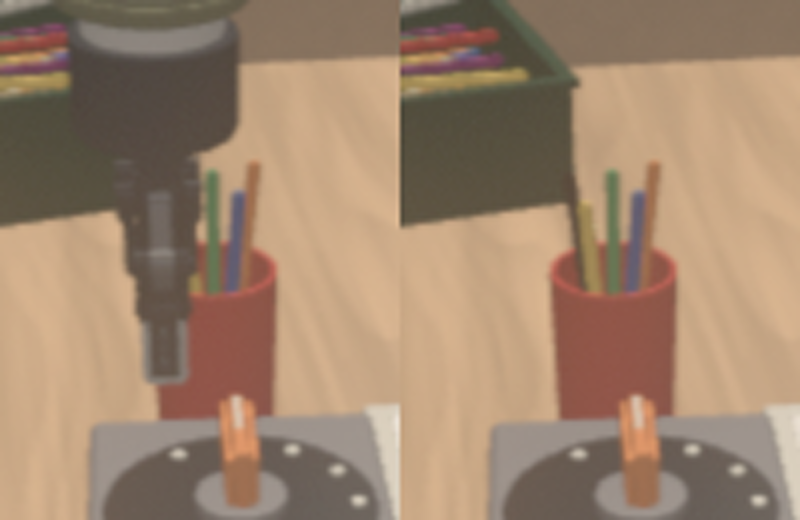

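The side view shows the fingertip at (236,185), about 16 px higher than the calibration puts the TCP (237,201). I'll lift and check it against both cameras from a clear spot before I touch anything.

```bash
python3 -m jog '[[0.0,0,-0.05,0,0],[0.0,0,-0.1,0,0],[0.05,0.0,-0.1,0,0],[0.1,0.0,-0.1,0,0],[0.12,0.05,-0.1,0,0],[0.12,0.1,-0.1,0,0],[0.12,0.15,-0.1,0,0],[0.12,0.19,-0.1,0,0],[0.12,0.19,-0.1,0,0],[0.12,0.19,-0.1,0,0],[0.12,0.19,-0.1,0,0]]'
python3 - <<'E'
from h import *
from bench import r
t=r.sense()["tool_pos"];print(t)
for n in("side","top"):
    s=r.snapshot(n);print(n,proj(s,t));pickle.dump(s,open(n+"4.pkl","wb")); cv2.imwrite(f"pics/{n}4.png",s["pixels"][:,:,::-1])
E
```

```text
time: 4.15
tool_pos: [419.5, 277.8, 167.6]
tcp_rot: [179.9, -0.0, 175.2]
ft_force: [-0.0, 0.3, -0.6]
finger_gap: 0.1
[419.46792465 277.83270862 167.58683621]
side [178.48597839 119.35029007]
top [153.97841904 275.61164642]
```

View pics/side4.png

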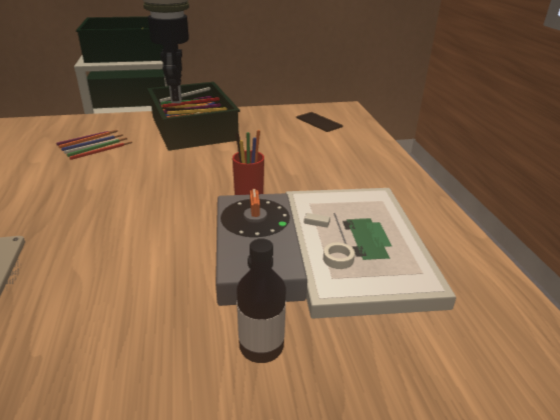

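View pics/top4.png

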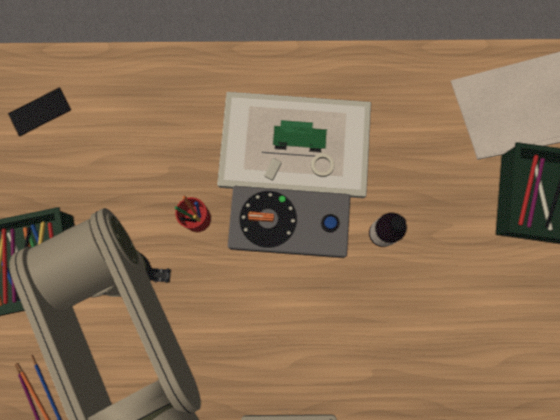

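Run:
```python
from h import *
a=pickle.load(open("side4.pkl","rb"));b=pickle.load(open("top4.pkl","rb"))
A=a["pixels"][60:125,145:210][:,:,::-1];B=b["pixels"][245:310,120:185][:,:,::-1]
s=np.hstack([cv2.resize(x,None,fx=6,fy=6,interpolation=cv2.INTER_CUBIC) for x in(A,B)]);s=(255*(s/255.)**.6).astype(np.uint8)
cv2.imwrite("pics/c4.png",s)
Pm=lambda s:s["K"]@np.c_[s["R"],s["t"]]
def tri(u,v):
    X=cv2.triangulatePoints(Pm(a),Pm(b),np.array(u,float).reshape(2,1),np.array(v,float).reshape(2,1));return (X[:3]/X[3]).ravel()
print(tri((176,103),(168,275)))
```

```text
[418.73553137 237.49909034 218.89646889]
```

View pics/c4.png

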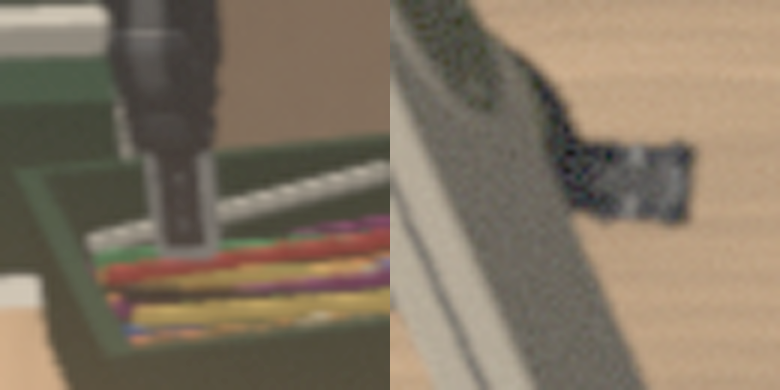

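```bash
python3 -m jog '[[0,0,0,0,1],[0,0,0,0,1],[0,0,0,0,1],[0,0,0,0,1],[0,0,0,0,1],[0,0,0,0,1],[0,0,0,0,1]]'
python3 - <<'E'
from h import *
from bench import r
t=r.sense()["tool_pos"];print(t)
a=r.snapshot("side");b=r.snapshot("top")
A=a["pixels"][0:125,115:240][:,:,::-1];B=b["pixels"][205:330,85:210][:,:,::-1]
s=np.hstack([cv2.resize(x,None,fx=3.2,fy=3.2,interpolation=cv2.INTER_CUBIC) for x in(A,B)]);s=(255*(s/255.)**.6).astype(np.uint8)
cv2.imwrite("pics/c5.png",s)
for y in(278-42,278+42):print(y,(proj(a,[419.5,y,181])-[115,0])*3.2,(proj(b,[419.5,y,181])-[85,205])*3.2)
E
```

```text
time: 4.95
tool_pos: [419.7, 277.5, 167.7]
tcp_rot: [179.9, 0.0, 175.2]
ft_force: [0.1, 0.5, -0.2]
finger_gap: 85.6
[419.69228203 277.50883221 167.73225487]
236 [201.3758717 386.1532974] [280.92560425 224.55461261]
320 [201.147331   341.74924306] [149.69689008 225.55975519]
```

View pics/c5.png

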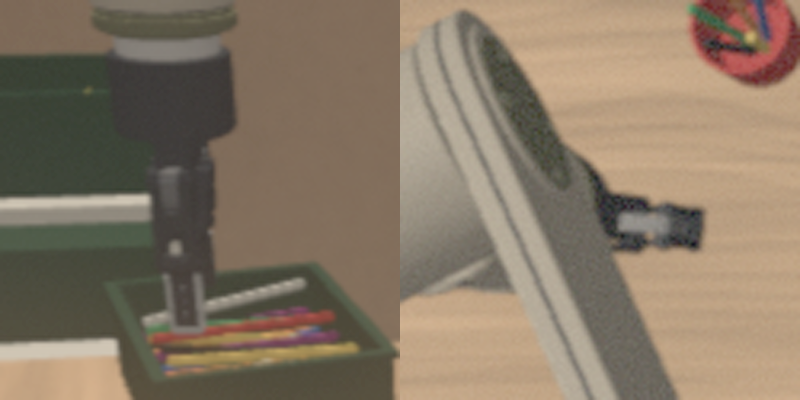

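```bash
python3 -m jog '[[0,0,0.04,0,0],[0,0,0.08,0,0],[0,0,0.11,0,0],[0,0,0.13,0,0],[0,0,0.145,0,0],[0,0,0.155,0,0],[0,0,0.159,0,0],[0,0,0.159,0,0],[0,0,0.159,0,0]]'
python3 - <<'E'
from h import *
from bench import r
q=r.sense();t=q["tool_pos"];print(t,q["ft_force"])
a=r.snapshot("side")
A=a["pixels"][50:200,125:275][:,:,::-1]
cv2.imwrite("pics/c6.png",cv2.resize(A,None,fx=4,fy=4,interpolation=cv2.INTER_CUBIC))
print((proj(a,t)-[125,50])*4)
E
```

```text
time: 5.95
tool_pos: [420.4, 278.1, 9.7]
tcp_rot: [179.9, 0.1, 175.2]
ft_force: [0.4, 0.5, -0.7]
finger_gap: 0.0
[420.44547171 278.13184224   9.65852916] [ 0.39463086  0.54744092 -0.67161451]
[241.82286937 528.44507378]
```

View pics/c6.png

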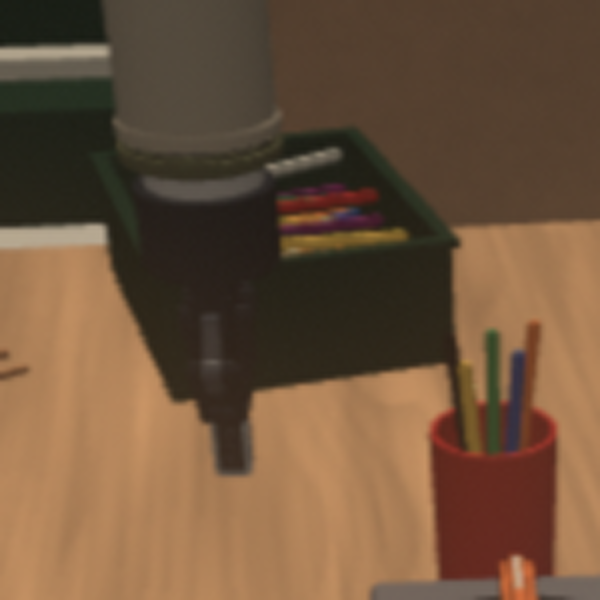

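```bash
python3 -m jog '[[0,0,0.003,0,0],[0,0,0.006,0,0],[0,0,0.008,0,0],[0,0,0.008,0,0]]'; python3 -m jog '[[0,0,0.003,0,0],[0,0,0.005,0,0],[0,0,0.005,0,0]]'
```

```text
time: 6.4
tool_pos: [420.2, 278.0, 1.4]
tcp_rot: [179.9, 0.1, 175.2]
ft_force: [0.5, -0.2, 0.6]
finger_gap: -0.1
time: 6.7
tool_pos: [419.8, 277.8, -4.2]
tcp_rot: [179.9, 0.0, 175.2]
ft_force: [0.4, 0.9, -0.1]
finger_gap: 0.1
```

The reported z is -4 mm with no contact, so the real tip is higher than reported, which agrees with the side view. I'll keep going down in small steps to find the offset by touch.

```bash
python3 -m jog '[[0,0,0.004,0,0],[0,0,0.008,0,0],[0,0,0.012,0,0],[0,0,0.015,0,0],[0,0,0.015,0,0]]'; python3 -m jog '[[0,0,0.003,0,0],[0,0,0.005,0,0],[0,0,0.005,0,0]]'
```

```text
time: 7.2
tool_pos: [419.4, 277.6, -19.9]
tcp_rot: [179.9, -0.0, 175.2]
ft_force: [0.1, 0.3, 0.5]
finger_gap: -0.3
time: 7.5
tool_pos: [419.1, 277.5, -25.3]
tcp_rot: [180.0, -0.1, 175.2]
ft_force: [0.1, -0.9, -0.3]
finger_gap: -0.0
```

```bash
python3 -m jog '[[0,0,0.002,0,0],[0,0,0.004,0,0],[0,0,0.004,0,0]]'; python3 -m jog '[[0,0,0.002,0,0],[0,0,0.003,0,0],[0,0,0.003,0,0]]'
python3 - <<'E'
from h import *
from bench import r
q=r.sense();t=q["tool_pos"];print(t,q["ft_force"])
a=r.snapshot("side")
A=a["pixels"][50:200,125:275][:,:,::-1]
cv2.imwrite("pics/c7.png",cv2.resize(A,None,fx=4,fy=4,interpolation=cv2.INTER_CUBIC))
print((proj(a,t)-[125,50])*4)
E
```

```text
time: 7.8
tool_pos: [418.8, 277.3, -29.6]
tcp_rot: [180.0, -0.1, 175.2]
ft_force: [-0.2, 1.1, -0.3]
finger_gap: -0.0
time: 8.1
tool_pos: [418.6, 277.2, -32.8]
tcp_rot: [180.0, -0.1, 175.2]
ft_force: [-0.6, -0.0, 0.4]
finger_gap: 0.2
[418.6015969  277.21709759 -32.83192531] [-0.64226425 -0.02883607  0.40503767]
[245.10414162 590.56343162]
```

View pics/c7.png

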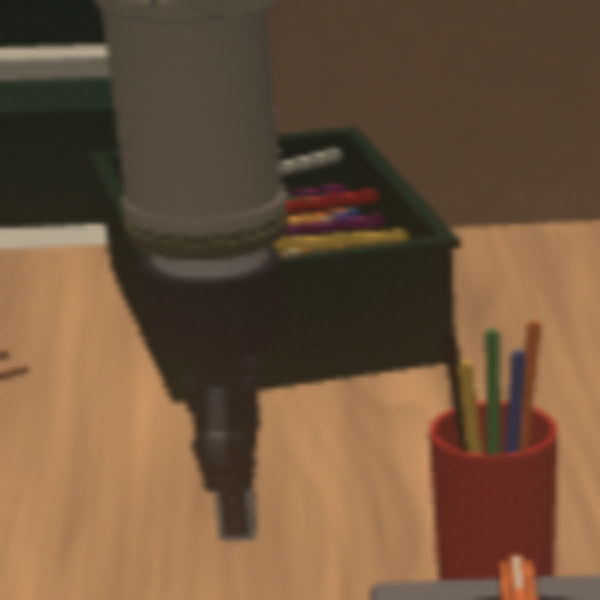

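```bash
python3 -m jog '[[0,0,0.001,0,0],[0,0,0.002,0,0],[0,0,0.002,0,0]]'; python3 -m jog '[[0,0,0.001,0,0],[0,0,0.002,0,0],[0,0,0.002,0,0]]'
```

```text
time: 8.45
tool_pos: [418.6, 277.2, -34.9]
tcp_rot: [180.0, -0.1, 175.2]
ft_force: [-0.3, -0.9, 1.5]
finger_gap: 0.1
time: 8.75
tool_pos: [418.4, 277.1, -37.1]
tcp_rot: [-180.0, -0.1, 175.2]
ft_force: [-0.6, 0.1, -0.2]
finger_gap: 0.1
```

```bash
python3 -m jog '[[0,0,0.001,0,0],[0,0,0.002,0,0],[0,0,0.002,0,0]]'; python3 -m jog '[[0,0,0.001,0,0],[0,0,0.002,0,0],[0,0,0.002,0,0]]'
```

```text
time: 9.05
tool_pos: [418.5, 277.2, -38.7]
tcp_rot: [-180.0, -0.1, 175.2]
ft_force: [-1.9, -1.4, 3.7]
finger_gap: 0.1
time: 9.35
tool_pos: [418.5, 277.2, -38.8]
tcp_rot: [-180.0, -0.2, 175.2]
ft_force: [-10.3, -5.7, 24.9]
finger_gap: 0.2
```

Contact at a reported z of -38.7, so the real tip is about 38.5 mm above what's reported. I'll back off and check for a sideways offset too.

```bash
python3 -m jog '[[0,0,-0.003,0,0],[0,0,-0.005,0,0],[0,0,-0.005,0,0]]'
python3 - <<'E'
from h import *
from bench import r
q=r.sense();t=q["tool_pos"];print(t)
a=r.snapshot("side");b=r.snapshot("top");pickle.dump(a,open("a8.pkl","wb"))
A=a["pixels"][120:200,145:225][:,:,::-1];B=b["pixels"][240:340,115:215][:,:,::-1]
s=np.hstack([cv2.resize(A,(400,400),interpolation=cv2.INTER_CUBIC),cv2.resize(B,(400,400),interpolation=cv2.INTER_CUBIC)])
cv2.imwrite("pics/c8.png",(255*(s/255.)**.6).astype(np.uint8))
print((proj(a,t+[0,0,38.5])-[145,120])*5,(proj(a,t+[0,-14.5,38.5])-[145,120])*5,(proj(b,t+[0,-14.5,38.5])-[115,240])*4)
E
```

```text
time: 9.65
tool_pos: [418.9, 277.4, -33.6]
tcp_rot: [-180.0, -0.1, 175.2]
ft_force: [1.0, 0.1, -0.5]
finger_gap: 0.3
[418.86300109 277.40965152 -33.57713978]
[199.83106908 320.21232651] [200.28061003 335.18616506] [248.18858467 154.3884117 ]
```

View pics/c8.png

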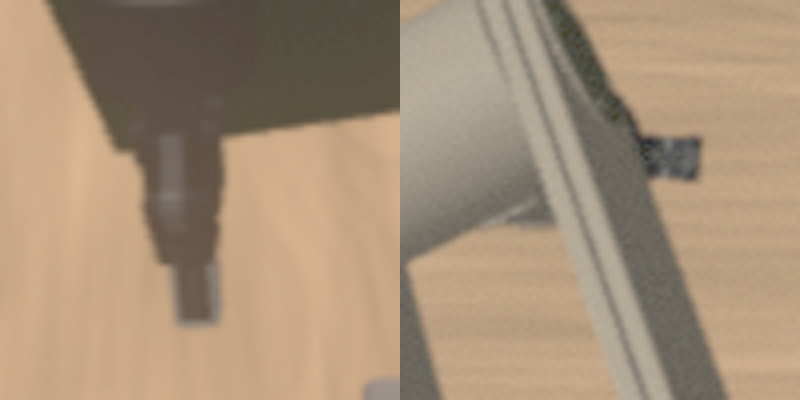

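```bash
cat >> h.py <<'E'
def relt(x,y,z,yaw,s=None): return rel(x,y,z-38.5,yaw,s)
E
python3 -m jog '[[0,0,-0.05,0,0],[0,0,-0.1,0,0],[0,-0.05,-0.12,0,0],[0,-0.1,-0.12,0,0],[0,-0.15,-0.12,0,0],[0,-0.189,-0.12,0,0],[-0.05,-0.189,-0.12,0,0],[-0.1,-0.189,-0.12,0,0],[-0.121,-0.189,-0.12,0,0],[-0.121,-0.189,-0.12,0,0],[-0.121,-0.189,-0.12,0,0]]'
python3 - <<'E'
from h import *
print(relt(*wing(85.2,30,32),66,175.2))
E
```

```text
time: 10.85
tool_pos: [522.9, 78.6, 84.8]
tcp_rot: [-180.0, -0.3, 175.2]
ft_force: [0.2, 0.8, -0.4]
finger_gap: 0.4
[-0.0027, 0.0002, 0.0573, -0.0008]
```

```bash
python3 -m jog '[[-0.002,0,0.03,0,0],[-0.002,0,0.05,0,0],[-0.002,0,0.056,0,0],[-0.002,0,0.057,0,0],[-0.002,0,0.057,0,0]]'
python3 - <<'E'
from h import *
from bench import r
a=r.snapshot("side");A=a["pixels"][130:250,180:300][:,:,::-1]
cv2.imwrite("pics/c9.png",cv2.resize(A,None,fx=5,fy=5,interpolation=cv2.INTER_CUBIC))
t=r.sense()["tool_pos"];print((proj(a,t+[0,0,38.5])-[180,130])*5)
E
```

```text
time: 11.35
tool_pos: [524.7, 78.6, 28.7]
tcp_rot: [-180.0, -0.2, 175.2]
ft_force: [0.8, -0.2, 1.6]
finger_gap: -0.2
[289.47843622 356.17212042]
```

View pics/c9.png

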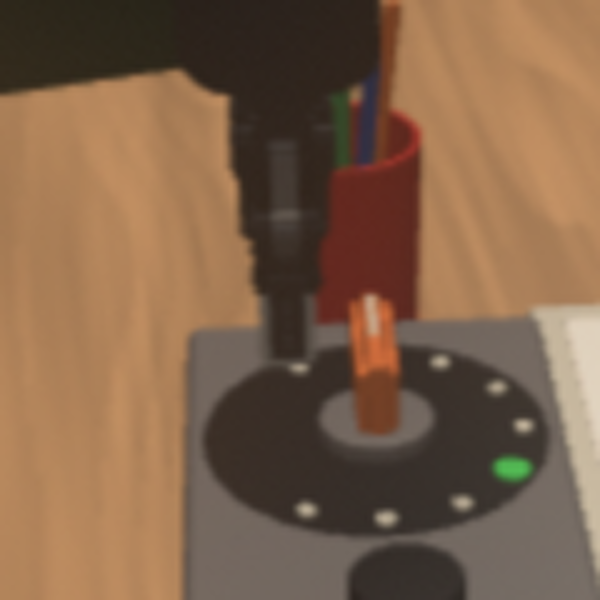

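```bash
python3 -m jog '[[-0.004,0,0,0,0],[-0.008,0,0,0,0],[-0.011,0,0,0,0],[-0.011,0,0,0,0]]'
python3 - <<'E'
from h import *
s=st();print(relt(*wing(85.2,30,20),66,175.2,s))
for d in (5,10,15,20,22): print(d,relt(*wing(85.2-d,30,20),66,175.2-d,s))
E
```

```text
time: 11.8
tool_pos: [537.0, 77.5, 29.5]
tcp_rot: [-180.0, -0.1, 175.2]
ft_force: [0.1, -0.8, -0.4]
finger_gap: -0.1
[-0.0005, 0.0001, 0.002, -0.0007]
5 [-0.0032, 0.0017, 0.002, 0.0865]
10 [-0.006, 0.0031, 0.002, 0.1738]
15 [-0.009, 0.0042, 0.002, 0.2611]
20 [-0.012, 0.0051, 0.002, 0.3483]
22 [-0.0132, 0.0054, 0.002, 0.3832]
```

```bash
python3 -m jog '[[-0.002,0.001,0.001,0.04,0],[-0.0032,0.0017,0.002,0.087,0],[-0.0045,0.0024,0.002,0.13,0],[-0.006,0.0031,0.002,0.174,0],[-0.006,0.0031,0.002,0.174,0]]'
```

```text
time: 12.3
tool_pos: [542.8, 80.3, 27.1]
tcp_rot: [-179.9, -0.2, 165.2]
ft_force: [-2.2, 0.5, 0.2]
finger_gap: 0.1
```

Run:
```python
from h import *
s=st();print(s["ft_force"],s["wrist_torque"])
for d in (10,12,14,16,18,20,22): print(d,relt(*wing(85.2-d,30,20),66,175.2-d,s))
```

```text
[-2.15200329  0.52758562  0.22291625] [0.06354545 0.31118749 0.03688742]
10 [-0.0006, -0.0, -0.0004, -0.0009]
12 [-0.0016, 0.0007, -0.0004, 0.0341]
14 [-0.0027, 0.0013, -0.0004, 0.069]
16 [-0.0038, 0.0019, -0.0004, 0.1039]
18 [-0.0049, 0.0025, -0.0004, 0.1388]
20 [-0.0061, 0.003, -0.0004, 0.1737]
22 [-0.0072, 0.0035, -0.0004, 0.2086]
```

```bash
python3 -m jog '[[-0.0016,0.0007,0,0.034,0],[-0.0027,0.0013,0,0.069,0],[-0.0038,0.0019,0,0.104,0],[-0.0049,0.0025,0,0.139,0]]';  python3 -m jog '[[-0.0012,0.0005,0,0.035,0],[-0.0023,0.001,0,0.07,0],[-0.0023,0.001,0,0.07,0]]'
python3 - <<'E'
from h import *
from bench import r
a=r.snapshot("side");A=a["pixels"][130:250,180:300][:,:,::-1]
cv2.imwrite("pics/c10.png",cv2.resize(A,None,fx=5,fy=5,interpolation=cv2.INTER_CUBIC))
print(r.sense()["ft_force"])
E
```

```text
time: 12.7
tool_pos: [548.1, 81.5, 27.0]
tcp_rot: [-179.9, -0.2, 157.2]
ft_force: [-1.6, 0.7, -0.6]
finger_gap: 0.1
time: 13.0
tool_pos: [550.8, 81.5, 27.0]
tcp_rot: [-179.9, -0.2, 153.2]
ft_force: [-0.3, 0.4, -0.9]
finger_gap: -0.3
[ 0.18309577 -0.54958645 -0.11268798]
```

View pics/c10.png

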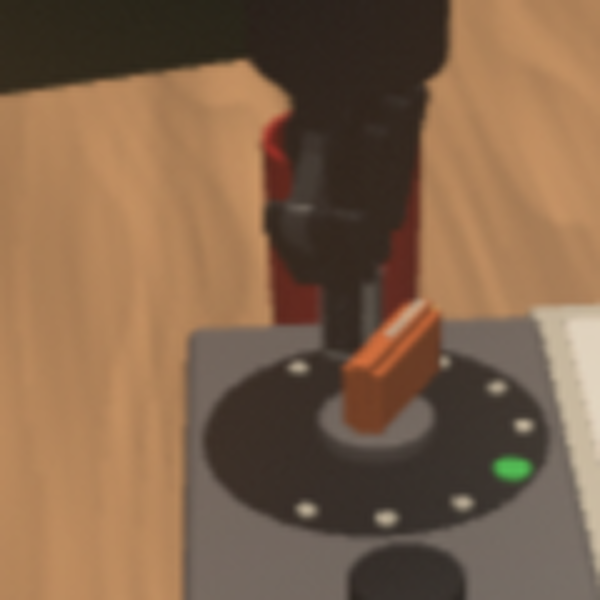

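One click: the wing has moved round to the third dot (440,360), clear of the finger. Next click.

Run:
```python
from h import *
s=st()
for d in range(25,53,3): print(d,relt(*wing(85.2-d,30,20),66,175.2-d,s))
```

```text
25 [-0.0015, 0.0013, -0.0005, 0.0537]
28 [-0.0031, 0.0022, -0.0005, 0.106]
31 [-0.0048, 0.0031, -0.0005, 0.1584]
34 [-0.0065, 0.0038, -0.0005, 0.2107]
37 [-0.0083, 0.0044, -0.0005, 0.2631]
40 [-0.0101, 0.005, -0.0005, 0.3155]
43 [-0.0119, 0.0055, -0.0005, 0.3678]
46 [-0.0138, 0.0058, -0.0005, 0.4202]
49 [-0.0157, 0.0061, -0.0005, 0.4725]
52 [-0.0176, 0.0063, -0.0005, 0.5249]
```

```bash
python3 -m jog '[[-0.0015,0.0013,0,0.054,0],[-0.0031,0.0022,0,0.106,0],[-0.0048,0.0031,0,0.158,0],[-0.0065,0.0038,0,0.211,0],[-0.0083,0.0044,0,0.263,0],[-0.0101,0.005,0,0.315,0],[-0.0119,0.0055,0,0.368,0],[-0.0138,0.0058,0,0.42,0],[-0.0157,0.0061,0,0.472,0],[-0.0176,0.0063,0,0.525,0],[-0.0176,0.0063,0,0.525,0]]'
python3 - <<'E'
from h import *
from bench import r
a=r.snapshot("side");A=a["pixels"][130:250,180:300][:,:,::-1]
cv2.imwrite("pics/c11.png",cv2.resize(A,None,fx=5,fy=5,interpolation=cv2.INTER_CUBIC))
s=r.sense();print(s["ft_force"],s["joint_pos"])
for d in range(55,83,3): print(d,relt(*wing(85.2-d,30,20),66,175.2-d,s))
E
```

```text
time: 14.15
tool_pos: [569.3, 79.1, 26.9]
tcp_rot: [-179.8, -0.1, 123.2]
ft_force: [-0.2, -0.3, -0.4]
finger_gap: 0.1
[-0.57905933 -0.17820042  0.5406527 ] [ 2.79936539e+00  1.18543258e+01  9.83396248e+01  2.76900678e-03
  7.00238053e+01 -3.05227565e+01]
55 [-0.0015, 0.001, -0.0006, 0.0545]
58 [-0.0032, 0.0019, -0.0006, 0.1068]
61 [-0.0049, 0.0027, -0.0006, 0.1592]
64 [-0.0066, 0.0035, -0.0006, 0.2116]
67 [-0.0084, 0.0041, -0.0006, 0.2639]
70 [-0.0102, 0.0047, -0.0006, 0.3163]
73 [-0.012, 0.0051, -0.0006, 0.3686]
76 [-0.0139, 0.0055, -0.0006, 0.421]
79 [-0.0157, 0.0057, -0.0006, 0.4734]
82 [-0.0176, 0.0059, -0.0006, 0.5257]
```

View pics/c11.png

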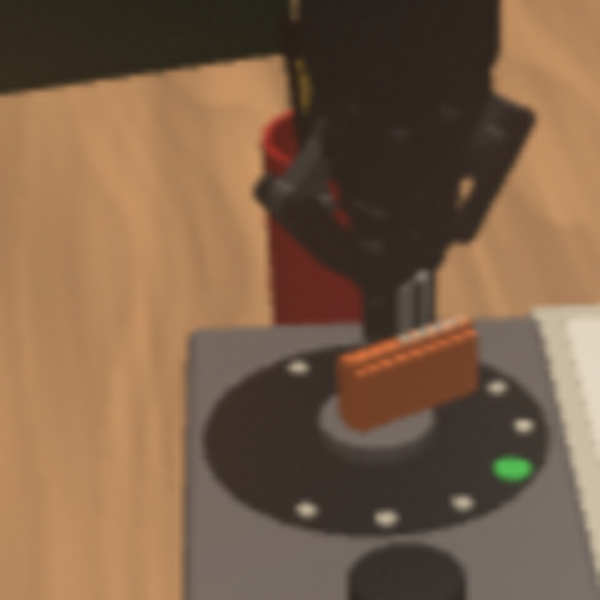

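Two clicks: the wing now points at the fourth dot (497,387). Third click.

```bash
python3 -m jog '[[-0.0015,0.001,0,0.054,0],[-0.0032,0.0019,0,0.107,0],[-0.0049,0.0027,0,0.159,0],[-0.0066,0.0035,0,0.211,0],[-0.0084,0.0041,0,0.264,0],[-0.0102,0.0047,0,0.316,0],[-0.012,0.0051,0,0.368,0],[-0.0139,0.0055,0,0.421,0],[-0.0157,0.0057,0,0.473,0],[-0.0176,0.0059,0,0.525,0],[-0.0176,0.0059,0,0.525,0]]'
python3 - <<'E'
from h import *
from bench import r
a=r.snapshot("side");A=a["pixels"][130:250,180:300][:,:,::-1]
cv2.imwrite("pics/c12.png",cv2.resize(A,None,fx=5,fy=5,interpolation=cv2.INTER_CUBIC))
s=r.sense();print(s["ft_force"],s["joint_pos"])
for d in (85,88,91,94,97,100,102,104,106,108,110,112): print(d,relt(*wing(85.2-d,30,20),66,175.2-d,s))
E
```

```text
time: 15.3
tool_pos: [583.8, 67.5, 26.8]
tcp_rot: [-179.8, 0.0, 93.3]
ft_force: [0.0, 0.7, -0.1]
finger_gap: 0.5
[-1.22400858 -0.83382595 -1.06205759] [ 1.60968429e+00  1.37249329e+01  9.61732030e+01 -2.69568050e-03
  7.03263523e+01 -1.78462452e+00]
85 [-0.0016, 0.0011, -0.0007, 0.0558]
88 [-0.0032, 0.002, -0.0007, 0.1081]
91 [-0.0049, 0.0029, -0.0007, 0.1605]
94 [-0.0067, 0.0036, -0.0007, 0.2128]
97 [-0.0084, 0.0042, -0.0007, 0.2652]
100 [-0.0102, 0.0048, -0.0007, 0.3176]
102 [-0.0115, 0.0051, -0.0007, 0.3525]
104 [-0.0127, 0.0054, -0.0007, 0.3874]
106 [-0.0139, 0.0056, -0.0007, 0.4223]
108 [-0.0152, 0.0058, -0.0007, 0.4572]
110 [-0.0164, 0.0059, -0.0007, 0.4921]
112 [-0.0177, 0.006, -0.0007, 0.527]
```

View pics/c12.png

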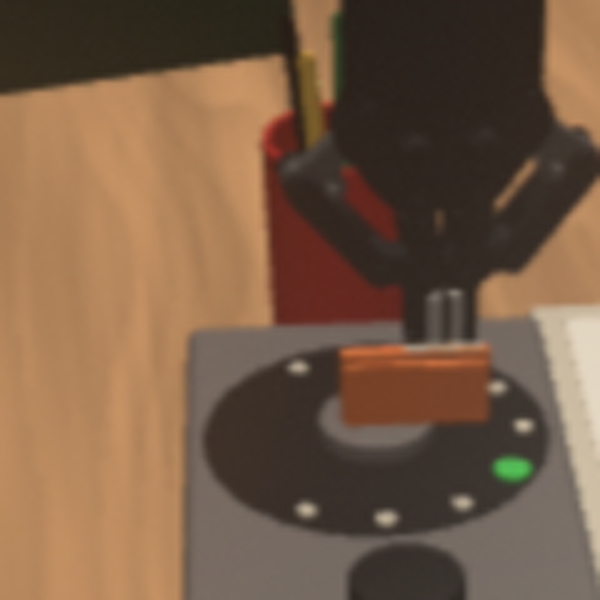

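Run:
```python
from h import *
a=pickle.load(open("side.pkl","rb"))
for ph in (25.2,10,-4.8,-34.8): print(ph,(proj(a,[*wing(ph,44,0),89])-[180,130])*5,(proj(a,[*wing(ph,-14,0),89])-[180,130])*5)
```

```text
25.2 [468.16484575 313.77930235] [343.65836815 357.20036677]
10 [482.04652271 327.40505971] [339.54228861 352.64135645]
-4.8 [488.64296238 342.22496309] [337.91045387 347.81184702]
-34.8 [478.87416771 373.0390252 ] [341.98092096 338.18698891]
```

Three clicks: the wing's top runs from (342,350) to (490,345), matching the fifth position (488,342). For the last click I'll push slowly and stop just past half-way.

```bash
python3 -m jog '[[-0.0016,0.0011,0,0.056,0],[-0.0032,0.002,0,0.108,0],[-0.0049,0.0029,0,0.16,0],[-0.0067,0.0036,0,0.213,0],[-0.0084,0.0042,0,0.265,0],[-0.0102,0.0048,0,0.318,0],[-0.0115,0.0051,0,0.352,0],[-0.0127,0.0054,0,0.387,0],[-0.0139,0.0056,0,0.422,0],[-0.0139,0.0056,0,0.422,0]]'
python3 - <<'E'
from h import *
from bench import r
a=r.snapshot("side");A=a["pixels"][130:250,180:300][:,:,::-1]
cv2.imwrite("pics/c13.png",cv2.resize(A,None,fx=5,fy=5,interpolation=cv2.INTER_CUBIC))
s=r.sense();print(s["ft_force"],s["joint_pos"])
for d in (106,108,110,112): print(d,relt(*wing(85.2-d,30,20),66,175.2-d,s))
E
```

```text
time: 16.35
tool_pos: [590.2, 54.2, 26.8]
tcp_rot: [-179.8, 0.1, 69.3]
ft_force: [0.8, 0.5, -0.4]
finger_gap: -0.1
[ 0.89284587  1.21007713 -0.1508955 ] [2.90386240e-01 1.44302696e+01 9.53392939e+01 1.36662879e-03
 7.04394758e+01 2.09217835e+01]
106 [-0.0002, 0.0, -0.0007, 0.0029]
108 [-0.0012, 0.0007, -0.0007, 0.0378]
110 [-0.0023, 0.0013, -0.0007, 0.0728]
112 [-0.0034, 0.0019, -0.0007, 0.1077]
```

View pics/c13.png

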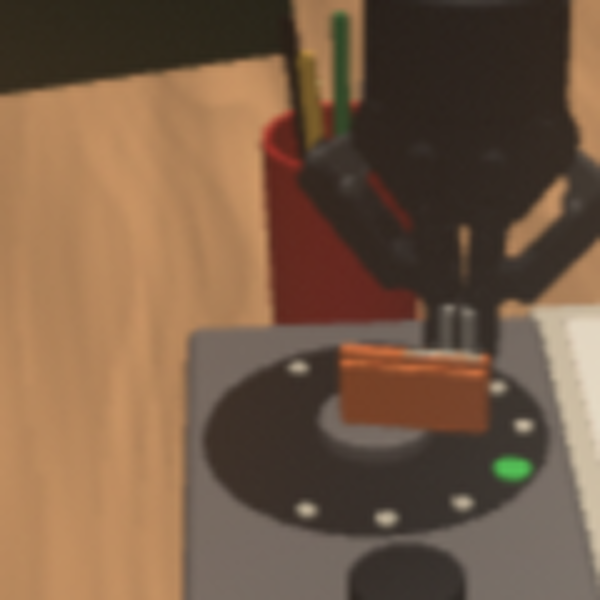

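The wing is about 10° along and hasn't snapped yet. I'll go on in 2° steps.

```bash
python3 -m jog '[[-0.0006,0.0004,0,0.019,0],[-0.0012,0.0007,0,0.038,0],[-0.0012,0.0007,0,0.038,0],[-0.0012,0.0007,0,0.038,0]]'
python3 - <<'E'
from h import *
from bench import r
a=r.snapshot("side");A=a["pixels"][130:250,180:300][:,:,::-1]
cv2.imwrite("pics/c14.png",cv2.resize(A,None,fx=5,fy=5,interpolation=cv2.INTER_CUBIC))
s=r.sense();print(s["ft_force"])
for d in (108,110,112,114): print(d,relt(*wing(85.2-d,30,20),66,175.2-d,s))
E
```

```text
time: 16.8
tool_pos: [590.2, 52.7, 26.8]
tcp_rot: [-179.8, 0.1, 67.2]
ft_force: [0.6, 0.5, 0.1]
finger_gap: 0.1
[-0.80631848 -0.03321846 -0.42908293]
108 [0.0002, 0.0001, -0.0008, 0.0002]
110 [-0.0009, 0.0008, -0.0008, 0.0351]
112 [-0.002, 0.0014, -0.0008, 0.07]
114 [-0.0031, 0.002, -0.0008, 0.1049]
```

View pics/c14.png

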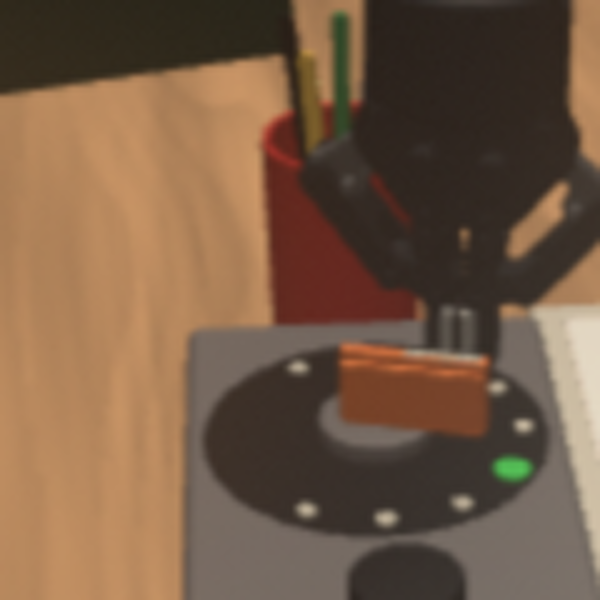

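```bash
python3 -m jog '[[-0.0005,0.0004,0,0.018,0],[-0.0009,0.0008,0,0.035,0],[-0.0014,0.001,0,0.052,0],[-0.002,0.0014,0,0.07,0],[-0.002,0.0014,0,0.07,0]]'
python3 - <<'E'
from h import *
from bench import r
a=r.snapshot("side");A=a["pixels"][130:250,180:300][:,:,::-1]
cv2.imwrite("pics/c15.png",cv2.resize(A,None,fx=5,fy=5,interpolation=cv2.INTER_CUBIC))
s=r.sense();print(s["ft_force"])
for d in (112,114,116,118): print(d,relt(*wing(85.2-d,30,20),66,175.2-d,s))
E
```

```text
time: 17.35
tool_pos: [590.8, 50.2, 26.7]
tcp_rot: [-179.8, 0.1, 63.1]
ft_force: [-0.5, 0.2, 0.6]
finger_gap: 0.3
[ 1.05851627  0.77085609 -0.53339552]
112 [0.0001, 0.0, -0.0008, -0.0002]
114 [-0.001, 0.0007, -0.0008, 0.0347]
116 [-0.0021, 0.0013, -0.0008, 0.0696]
118 [-0.0032, 0.0019, -0.0008, 0.1045]
```

View pics/c15.png

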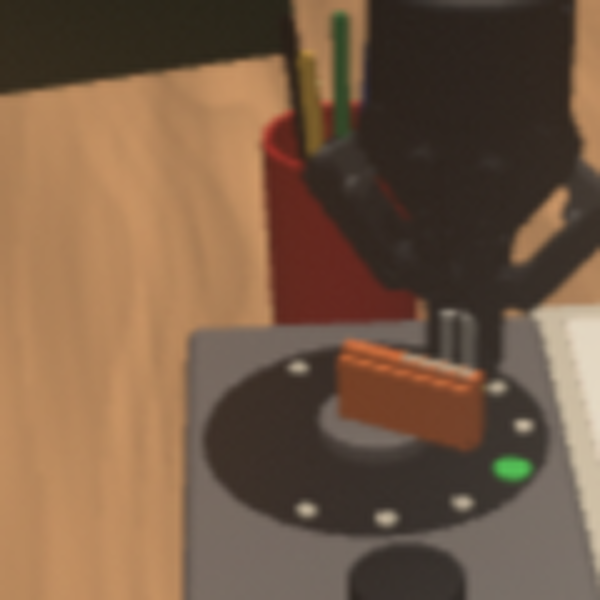

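Four clicks: the wing has snapped to the sixth position, with its tip at (482,375) against a predicted (479,373). I'll back away from the face, lift, and confirm.

```bash
python3 -m jog '[[0.008,0,0,0,0],[0.02,0,0,0,0],[0.02,0,-0.04,0,0],[0.02,0,-0.08,0,0],[0.02,0,-0.12,0,0],[0.02,0,-0.12,0,0]]'
python3 - <<'E'
from h import *
s=st();print(s["ft_force"])
for yaw in (85.2,-4.8): print(relt(545,-99.7,110,yaw,s))
print(relt(470,-100,130,85.2,s))
E
```

```text
time: 18.0
tool_pos: [605.1, 69.4, 154.8]
tcp_rot: [179.6, -0.2, 63.2]
ft_force: [2.3, 0.7, 1.2]
finger_gap: -0.2
[2.315415   0.74357097 1.15329445]
[-0.1781, 0.0225, 0.0833, -0.3834]
[-0.1781, 0.0225, 0.0833, 1.1874]
[-0.2121, -0.0444, 0.0633, -0.3834]
```

```bash
python3 -m jog '[[-0.05,0.006,0,-0.1,0],[-0.1,0.012,0,-0.2,0],[-0.15,0.019,0,-0.3,0],[-0.178,0.0225,0.02,-0.383,0],[-0.178,0.0225,0.06,-0.383,0],[-0.178,0.0225,0.083,-0.383,0],[-0.178,0.0225,0.083,-0.383,0],[-0.178,0.0225,0.083,-0.383,0]]'
python3 - <<'E'
from h import *
from bench import r
a=r.snapshot("side");A=a["pixels"][130:330,170:370][:,:,::-1]
b=r.snapshot("top");B=b["pixels"][130:330,190:390][:,:,::-1]
cv2.imwrite("pics/c16.png",cv2.resize(np.hstack([A,B]),None,fx=2,fy=2,interpolation=cv2.INTER_CUBIC))
cv2.imwrite("pics/c16b.png",cv2.resize(a["pixels"][130:250,180:300][:,:,::-1],None,fx=5,fy=5,interpolation=cv2.INTER_CUBIC))
print(relt(545,-99.7,70,85.2))
E
```

```text
time: 18.8
tool_pos: [545.9, -99.1, 71.3]
tcp_rot: [179.6, -0.1, 85.2]
ft_force: [0.2, -0.7, 0.2]
finger_gap: 0.6
[-0.0004, -0.0024, 0.0417, 0.0004]
```

View pics/c16.png

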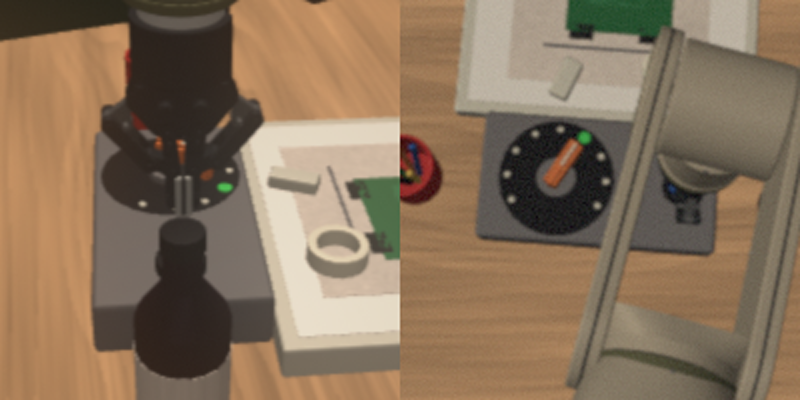

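View pics/c16b.png

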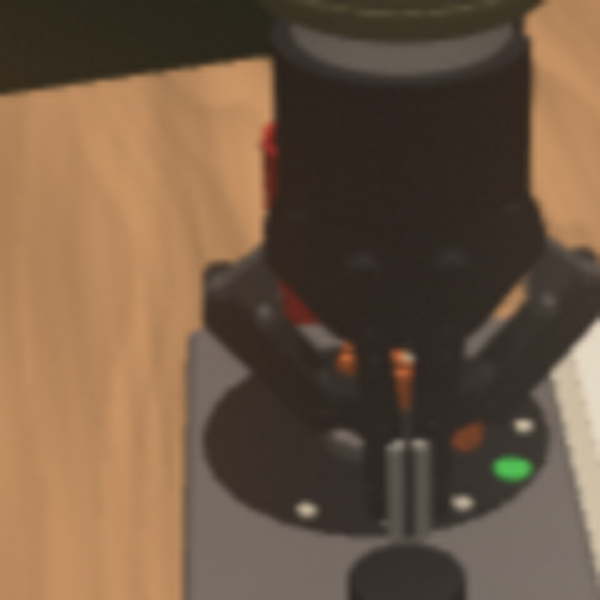

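The top view shows the pointer squarely on the green dot. Now I'll press the button in small steps, watching the force.

```bash
python3 -m jog '[[0,0,0.02,0,0],[0,0,0.036,0,0],[0,0,0.042,0,0],[0,0,0.042,0,0]]';python3 -m jog '[[0,0,0.002,0,0],[0,0,0.004,0,0],[0,0,0.004,0,0]]';python3 -m jog '[[0,0,0.002,0,0],[0,0,0.004,0,0],[0,0,0.004,0,0]]'
```

```text
time: 19.3
tool_pos: [547.7, -99.2, 30.9]
tcp_rot: [179.4, -0.1, 85.2]
ft_force: [-0.9, 1.1, 2.3]
finger_gap: 0.1
time: 19.6
tool_pos: [548.1, -99.3, 27.4]
tcp_rot: [179.4, -0.0, 85.2]
ft_force: [-2.1, -0.1, 4.9]
finger_gap: -0.0
time: 19.9
tool_pos: [548.6, -99.4, 26.8]
tcp_rot: [179.3, -0.0, 85.2]
ft_force: [-15.8, 3.3, 29.8]
finger_gap: -0.4
```

The force rose like a spring to 4.9 N over about 6 mm and then hit a hard stop, so the button is fully down. Letting go and lifting clear.

```bash
python3 -m jog '[[0,0,-0.003,0,0],[0,0,-0.006,0,0],[0,0,-0.012,0,0],[0,0,-0.03,0,0],[0,0,-0.06,0,0],[0,0,-0.1,0,0],[-0.0,-0.05,-0.13,0,0],[0,-0.1,-0.14,0,0],[0,-0.15,-0.14,0,0],[0,-0.17,-0.14,0,0],[0,-0.17,-0.14,0,0],[0,-0.17,-0.14,0,0]]'
python3 - <<'E'
from h import *
from bench import r
a=r.snapshot("side");A=a["pixels"][100:380,150:430][:,:,::-1]
b=r.snapshot("top");B=b["pixels"][80:360,150:430][:,:,::-1]
cv2.imwrite("pics/c17.png",cv2.resize(np.hstack([A,B]),(800,400),interpolation=cv2.INTER_CUBIC))
cv2.imwrite("pics/c17b.png",cv2.resize(b["pixels"][180:260,225:355][:,:,::-1],None,fx=6,fy=6,interpolation=cv2.INTER_CUBIC))
E
```

```text
time: 21.1
tool_pos: [377.9, -85.4, 165.2]
tcp_rot: [179.2, -0.0, 85.2]
ft_force: [0.1, -0.7, -0.6]
finger_gap: 0.1
```

View pics/c17.png

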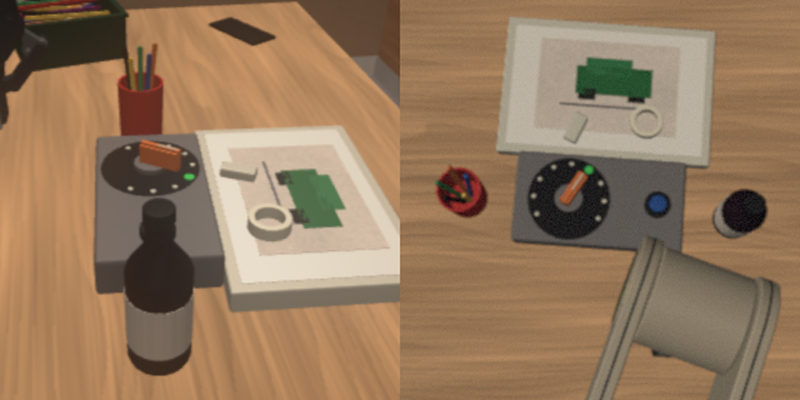

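View pics/c17b.png

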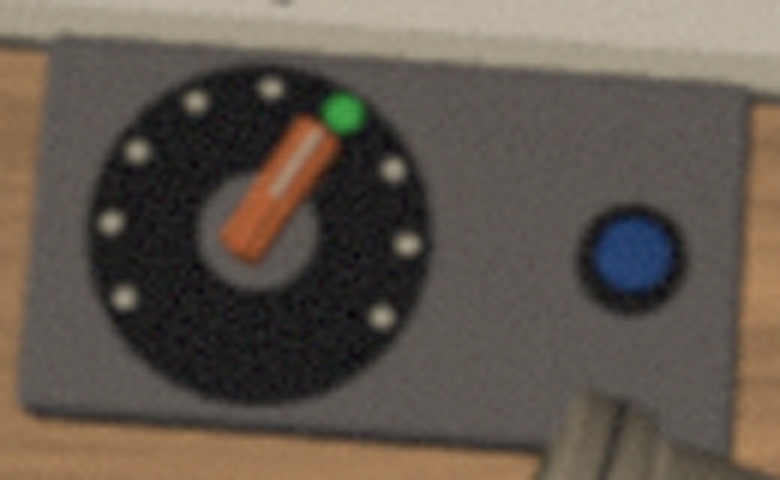

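Run:
```python
from bench import r
print(r.hand_in(), r.sense()["time"])
```

```text
the job is handed in; nothing more can be done
the job is handed in; nothing more can be done
```

I turned the selector four single clicks clockwise, from the second position to the sixth, and then pressed the blue power button. I've handed the job in at about 21 s of the 64 s allowed.

- **Selector:** I pushed only the wing's anticlockwise side with the shut fingertips and checked the picture after each click. The final top view shows the pointer on the green dot.
- **Power button:** the upward force rose to about 5 N, then jumped to 30 N against a hard stop, which I took as fully down. I then lifted off. The button looks the same as before in the top view, but the bottle hid it from the side camera, so I judged the full press by force alone.
- **Bystanders:** the bottle, cup, tape and eraser look unmoved in the last pictures. The arm was clear of everything, with no force on it beyond sensor noise.
- **Disagreement found:** the reported tool height did not match the side camera. A touch on bare wood showed the real fingertip about 38.5 mm higher than reported, so I corrected every later height by that amount. That touch reached about 25 N.
- **Last click:** the wing lagged the planned angle and needed about 6° more finger travel, given in small steps, before it snapped over.

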